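# Put an unpacked assay kit into its bench racks

## Task

A test kit has just been unpacked and its pieces stand mixed along the front of the bench: sort them into the racks behind, each kind where it belongs. Lay the two capped conical tubes flat in the tube tray, one in each bay; stand the two dropper vials upright in the two free cells of the vial rack; and stand the loose reagent bottle upright in the free place of the bottle stand. Do not knock over or take out the vial and the bottle that are already in their racks, and leave everything let go and at rest.

Things in the scene. Friction and masses are not known exactly. Their poses are not given: they have to be found in the camera images.
- tube_a: Capped conical tube lying flat: 112 mm long, barrel 29 mm, cap 34 mm across, 50 g; does not roll. Origin under mid-length, at the surface it lies on, centre line 17 mm above it; y runs along the tube (cap at -y, tip at +y), z up. Grasp across the barrel at the origin, closing along x. Either bay, cap at either end.
- tube_b: The second tube, like tube_a: capped conical tube lying flat: 112 mm long, barrel 29 mm, cap 34 mm across, 50 g; does not roll. Origin under mid-length, at the surface it lies on, centre line 17 mm above it; y runs along the tube (cap at -y, tip at +y), z up. Grasp across the barrel at the origin, closing along x. Either bay, cap at either end.
- vial_a: The first small white plastic dropper vial with a coloured dropper cap, standing on the worktop: 48 mm tall, body 17 mm across up to 30 mm, cap 15 mm across above, about 15 g. Its origin is the centre of its underside, z up. Either vial may go in either free cell.
- vial_b: The second vial, like vial_a: small white plastic dropper vial with a coloured dropper cap, standing on the worktop: 48 mm tall, body 17 mm across up to 30 mm, cap 15 mm across above, about 15 g. Its origin is the centre of its underside, z up. Either vial may go in either free cell.
- bottle: The loose bottle, standing on the worktop: glass reagent bottle with a screw cap: 106 mm tall, body 56 mm across up to the shoulder at 70 mm, cap 36 mm across from 70 to 105 mm (grasp it by the cap from above), about 0.16 kg. Origin at the centre of its underside, z up.
- tube_tray: Flat white fixed tray for lying tubes, 140 (x) by 144 (y) mm, origin under its centre on the worktop, z up. Two bays for tubes lying along y, centred at x = -37 and +37 mm, y = 0, each 50 mm wide (x), 135 mm long (y), floor 8 mm above the worktop. Side walls reach 20 mm, the 24 mm wide centre rail 19 mm, the end lips 14 mm above the worktop.
- vial_rack: White fixed block 58 (x) by 150 (y) mm, 22 mm high, origin under its centre on the worktop, z up. Three round cells at x = 0, y = -46, 0, +46 mm, 28 mm across (34 mm at the chamfered mouth), floor 7 mm above the worktop. The cell at y = -46 already holds a vial, those at 0 and +46 are free. Ledges at the ends reach to y = 84 mm either way.
- bottle_stand: Grey fixed block 92 (x) by 184 (y) mm, 22 mm high, origin under its centre on the worktop, z up. Two round places at x = 0, y = -45 and +45 mm, 72 mm across (78 mm at the chamfered mouth), floor 7 mm above the worktop. The place at y = -45 already holds a bottle; the one at y = +45 is free.
- racked_vial: The vial already in the vial rack, same shape and size as the loose vials, with its origin at its underside; it is loose in its cell and must stay standing there.
- racked_bottle: The bottle already in the bottle stand, same shape and size as the loose bottle, with its origin at its underside; it is loose in its place and must stay standing there.

How it is judged (in metres and radians):
At the end, for the whole second after the job is handed in: One tube lies in each tray bay (within 12 mm across, 16 mm along, 0.3 rad); the two vials stand upright on the floors of the two free cells (9 mm), the bottle on that of the free place (12 mm); the racked vial and bottle still stand in their own places; all at rest ((((x of tube_a in the frame of tube_tray between -0.049 and -0.025 m and y of tube_a in the frame of tube_tray between -0.016 and 0.016 m and z of tube_a in the frame of tube_tray between 0.004 and 0.012 m and angle between tube_a's own z axis and vertical below 0.15 rad and angle between the y axis of tube_a and the y axis of tube_tray, either way round below 0.3 rad) and (x of tube_b in the frame of tube_tray between 0.025 and 0.049 m and y of tube_b in the frame of tube_tray between -0.016 and 0.016 m and z of tube_b in the frame of tube_tray between 0.004 and 0.012 m and angle between tube_b's own z axis and vertical below 0.15 rad and angle between the y axis of tube_b and the y axis of tube_tray, either way round below 0.3 rad)) or ((x of tube_a in the frame of tube_tray between 0.025 and 0.049 m and y of tube_a in the frame of tube_tray between -0.016 and 0.016 m and z of tube_a in the frame of tube_tray between 0.004 and 0.012 m and angle between tube_a's own z axis and vertical below 0.15 rad and angle between the y axis of tube_a and the y axis of tube_tray, either way round below 0.3 rad) and (x of tube_b in the frame of tube_tray between -0.049 and -0.025 m and y of tube_b in the frame of tube_tray between -0.016 and 0.016 m and z of tube_b in the frame of tube_tray between 0.004 and 0.012 m and angle between tube_b's own z axis and vertical below 0.15 rad and angle between the y axis of tube_b and the y axis of tube_tray, either way round below 0.3 rad))) and (((x of vial_a in the frame of vial_rack between -0.009 and 0.009 m and y of vial_a in the frame of vial_rack between -0.009 and 0.009 m and z of vial_a in the frame of vial_rack between 0.003 and 0.011 m and angle between vial_a's own z axis and vertical below 0.1 rad) and (x of vial_b in the frame of vial_rack between -0.009 and 0.009 m and y of vial_b in the frame of vial_rack between 0.037 and 0.055 m and z of vial_b in the frame of vial_rack between 0.003 and 0.011 m and angle between vial_b's own z axis and vertical below 0.1 rad)) or ((x of vial_a in the frame of vial_rack between -0.009 and 0.009 m and y of vial_a in the frame of vial_rack between 0.037 and 0.055 m and z of vial_a in the frame of vial_rack between 0.003 and 0.011 m and angle between vial_a's own z axis and vertical below 0.1 rad) and (x of vial_b in the frame of vial_rack between -0.009 and 0.009 m and y of vial_b in the frame of vial_rack between -0.009 and 0.009 m and z of vial_b in the frame of vial_rack between 0.003 and 0.011 m and angle between vial_b's own z axis and vertical below 0.1 rad))) and x of bottle in the frame of bottle_stand between -0.012 and 0.012 m and y of bottle in the frame of bottle_stand between 0.033 and 0.057 m and z of bottle in the frame of bottle_stand between 0.003 and 0.011 m and angle between each of bottle, racked_vial, racked_bottle's own z axis and vertical below 0.1 rad and x of racked_vial in the frame of vial_rack between -0.009 and 0.009 m and y of racked_vial in the frame of vial_rack between -0.055 and -0.037 m and z of racked_vial in the frame of vial_rack between 0.003 and 0.011 m and x of racked_bottle in the frame of bottle_stand between -0.012 and 0.012 m and y of racked_bottle in the frame of bottle_stand between -0.057 and -0.033 m and z of racked_bottle in the frame of bottle_stand between 0.003 and 0.011 m and linear speed of each of tube_a, tube_b, vial_a, vial_b, bottle, racked_vial, racked_bottle below 0.02 m/s and angular speed of each of tube_a, tube_b, vial_a, vial_b, bottle, racked_vial, racked_bottle below 0.3 rad/s); the robot touches nothing.
It fails at once if the vial or the bottle that was already in its rack is knocked over (angle between any of racked_vial, racked_bottle's own z axis and vertical above 0.6 rad).
It fails at once if the vial or the bottle that was already in its rack is taken out (distance of racked_vial from where it was at the start of the episode above 0.025 m or distance of racked_bottle from where it was at the start of the episode above 0.03 m).
It also fails if it takes over 128 s, if anything falls off the work surface, if the arm or the gripper's body presses on something with over 40 N, if the wrist force passes 120 N, or if a joint passes its speed limit or range.

## Robot

A 6-joint arm with a two-finger parallel gripper is mounted at the origin on a cart in front of the work surface, level with it; the furniture and walls round the work are solid. World frame = base frame: x ahead of the robot, y to its left, z up, the work surface at z = 0. Lengths are in m, angles in degrees, forces in N, time in s.
With the tool pointing down it reaches from about 0.4 to 0.825 m from the base axis. Payload 7 kg.
Tool frame: the origin (TCP) lies midway between the tips of the shut fingers; the grasp point (between the pads) lies 19 mm behind it; z points along the fingers, y is the line along which they close (so a half turn about z gives the same grasp; the last joint's range is limited). The gripper opens to 88 mm and grips with 3 to 60 N. Pads are 19 mm wide; open, the fingers measure 130 mm over their backs; the gripper's body (78 mm by 193 mm) begins 47 mm behind the grasp point.
Start: joints at [-50.472, 20.546, 0.682, 0, -70.136, -16.507], TCP at [0.264, -0.621, 0.206] pointing down, gripper open.
Joint ranges: [-176.03, 176.03], [-82.01, 121.73], [-58.28, 71.71], [-173.87, 95.51], [-174.79, -0.11], [-173.66, 173.66]. Speed limits (degrees/s): [136.94, 136.94, 172.46, 180, 180, 180].

## Interface

Orientations are given as [roll, pitch, yaw] about the fixed x, y, z axes, in that order (R = Rz(yaw) Ry(pitch) Rx(roll)).
In Python, from plant import r gives the robot as it stands.
- The arm moves only by the tool carry_out, never from a script. Its argument "deltas" is a list of rows, each a list of 3 entries, a list of its own where there are three numbers: the opening, from 0 (shut) to 1 (fully open), then the shift along the tool's x, y, z in mm, then the turn, a rotation vector about the tool's x, y, z in rad. In form: [[gripper, [tx, ty, tz], [rx, ry, rz]], ...]. A call has 1 to 12 rows; each row is the pose to reach, as a shift and turn from the pose commanded when the call began, along the tool's axes at that moment; what a row does not reach only later rows make up. A row lasts 1/10 s, in which the tool goes at most 50 mm and 8.59 degrees, less where a joint would pass 70% of its speed; a pose out of reach is approached as far as the arm can. A call with a gripper value outside its range is refused whole. The fingers move at their own pace and stop on an object; "squeeze" is the grip in N (left out, the last holds). Time passes only in rows, so rows that repeat a pose let the fingers close. It gives the time, the measured TCP pose, the force, the opening and the grip force at its end, in the units of the state.
- r.get_state(): the state, without advancing time (a new reading comes with each control period).
- r.capture(name): name is "scene" or "top" or "wrist"; returns (picture, depth): 420x560x3 uint8, red, green, blue; 420x560 float32, m along the optical axis (not along the pixel's ray), 0 where there is no reading.
- r.get_calibration(name): a dict with "fov_y" (degrees; the focal length in pixels is half the picture's height over the tangent of half this angle, whatever the lens; pixels are square), "cx", "cy" (the principal point, pixels), "view" (4x4, takes a point from world to camera coordinates). Camera axes: x right, y down, z forward; pixel columns grow to the right and rows downward; lengths in m; the calibration is good to about 2 mm. A picture is of the moment at which its call begins: read the wrist's pose just before it. get_calibration takes no time and is no camera call; for the wrist camera it gives the pose at the moment of the call.
- r.close_job(): hands the job in; it is judged then, once.
The state is a dict: "time_s": time; "joints": joint angles; "qd": joint speeds; "joint_torque": joint torques, N m; "tcp_pos": TCP position; "eef_rot": TCP orientation; "contact_force": force on the tool from outside, world axes, zero at the start; "moment": the same for the moment, N m; "gripper_width": finger opening in m; "gripper_force": force on a finger pad.
Only numpy, scipy, OpenCV 4.12 (cv2) and the standard library are available. Lean on these libraries where they do the work, as an engineer would, in place of code of your own. Each camera call takes 0.05 s, during which the arm holds its last target. There are 200 camera calls.

## Working session

There is one attempt and no reset: what is moved stays moved. The work goes in short steps, Python scripts to look and compute and a tool call to move; the robot and the scene stay as the last step left them, time stands still between calls to the robot, and variables do not carry over. Pictures are saved under pics/ and viewed, at most 14 in all, crops included, and the job is handed in when it is done.

Besides the shell and the picture viewer there is one more tool, called after ">>>" by a JSON object that holds its "api" and its "payload". carry_out: Moves the arm, as the interface text tells. Its arguments: {"type":"object","properties":{"deltas":{"type":"array"},"squeeze":{"type":"number"}},"required":["deltas"]}

```bash
mkdir -p pics; ls; python3 - <<'E'
from plant import r
import cv2,numpy as np
print(r.get_state())
for n in("top","scene"):
    p,d=r.capture(n);cv2.imwrite(f"pics/{n}0.png",p[...,::-1]);np.save(f"pics/{n}0.npy",d)
    print(n,r.get_calibration(n))
E
```

```text
pics
{'time_s': 0.0, 'joints': array([-5.04687259e+01,  2.05896717e+01,  6.35300381e-01, -2.10625660e-02,
       -7.01342890e+01, -1.65057603e+01]), 'qd': array([ 0.01332595, -0.04294729,  0.04927993,  0.0207142 ,  0.04569621,
        0.01104762]), 'joint_torque': array([-8.76370486e-04, -5.82722104e+01,  2.93055940e+01,  6.99725971e+00,
        6.77786578e-03, -1.56229330e-04]), 'tcp_pos': array([ 0.26379513, -0.6207727 ,  0.20515123]), 'eef_rot': array([ 1.79909367e+02, -6.20754666e-03, -1.56981654e+02]), 'contact_force': array([0.45143247, 0.16589678, 0.26020544]), 'moment': array([-0.01954815, -0.04065763,  0.03740723]), 'gripper_force': 0.0, 'gripper_width': 0.0878777775550674}
top {'fov_y': 51.361071713492535, 'cx': 278.77912951815097, 'cy': 204.4971997871509, 'view': array([[ 0.0021354 , -0.99967097,  0.02556156, -0.05533698],
       [-0.98982747, -0.00574932, -0.14215666,  0.49511419],
       [ 0.14225685, -0.02499797, -0.98951407,  1.24940854],
       [ 0.        ,  0.        ,  0.        ,  1.        ]])}
scene {'fov_y': 52.066042328394715, 'cx': 281.5010643164607, 'cy': 204.0024419180751, 'view': array([[-0.76405988, -0.64496197,  0.0153801 ,  0.35706387],
       [-0.44382538,  0.50818086, -0.73808621,  0.27629966],
       [ 0.46822166, -0.57076814, -0.6745311 ,  0.74698327],
       [ 0.        ,  0.        ,  0.        ,  1.        ]])}
```

View pics/top0.png

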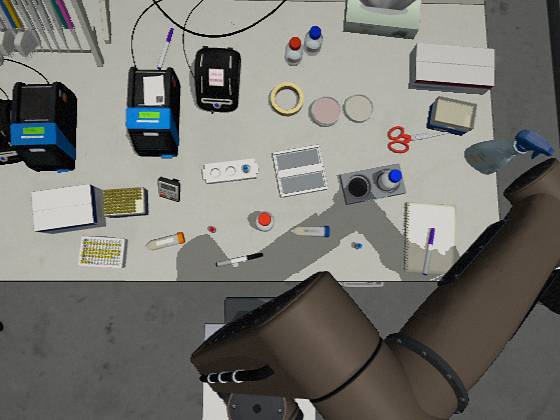

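View pics/scene0.png

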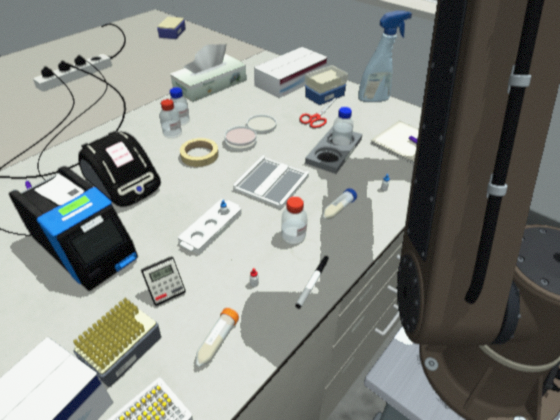

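The top view shows the tubes at (165,241) and (311,231), and the vials at (211,230) and (357,245). The bottle is at (264,220), the vial rack at (230,171), the tray at (300,171) and the bottle stand at (372,184) with its free place on the left at (358,187).

```bash
cat > h.py <<'E'
import numpy as np,cv2
def cloud(d,c):
    f=d.shape[0]/2/np.tan(np.radians(c["fov_y"]/2))
    v,u=np.mgrid[:d.shape[0],:d.shape[1]]
    P=np.stack([(u-c["cx"])/f*d,(v-c["cy"])/f*d,d],-1)
    V=np.asarray(c["view"]);return (P-V[:3,3])@V[:3,:3]
def proj(X,c,H=420):
    f=H/2/np.tan(np.radians(c["fov_y"]/2));V=np.asarray(c["view"])
    p=np.asarray(X)@V[:3,:3].T+V[:3,3];return np.stack([f*p[...,0]/p[...,2]+c["cx"],f*p[...,1]/p[...,2]+c["cy"]],-1)
def ortho(p,W,x0,x1,y0,y1,s=.001):
    """height/colour map, row=x decreasing, col=y decreasing"""
    m=(W[...,0]>x0)&(W[...,0]<x1)&(W[...,1]>y0)&(W[...,1]<y1)
    return W[m],p[m]
E
python3 - <<'E'
from h import *;from plant import r
for n in("top",):
    d=np.load(f"pics/{n}0.npy");p=cv2.imread(f"pics/{n}0.png");c=r.get_calibration(n);W=cloud(d,c)
    names=dict(orange=(165,241),blue=(311,231),vred=(211,230),vblue=(357,245),bottle=(264,220),vrack=(230,171),tray=(300,171),stand=(372,184),pen=(240,259))
    t=W[195:215,120:400,2];print("table z",np.median(t),t.std())
    M=((W[...,2]>.004)&(d>0)).astype(np.uint8)
    nl,L,S,C=cv2.connectedComponentsWithStats(M)
    for k,(u,v) in names.items():
        w=L[v-3:v+4,u-3:u+4];w=w[w>0]
        if not len(w):print(k,"none",W[v,u]);continue
        l=np.bincount(w).argmax();q=W[L==l]
        rr=cv2.minAreaRect((q[:,:2]*1000).astype(np.float32))
        top=q[q[:,2]>np.percentile(q[:,2],98)-.006]
        print(k,len(q),"zmax %.3f"%q[:,2].max(),"rect",np.round(rr[0],1),np.round(rr[1],1),round(rr[2],1),"topc",top.mean(0).round(4))
E
```

```text
table z 0.000160147645706501 0.09969976774494545
orange 379 zmax 0.038 rect [389.7 282.9] [ 38.9 114. ] 13.2 topc [0.3871 0.2712 0.0323]
blue 358 zmax 0.038 rect [ 420.9 -146.2] [ 34.8 112.4] 0.2 topc [ 0.4192 -0.1571  0.0318]
vred 37 zmax 0.048 rect [422.6 142.1] [16.1 17. ] 60.8 topc [0.4235 0.1422 0.0449]
vblue 34 zmax 0.045 rect [ 376.5 -286.5] [14.7 15. ] 88.8 topc [ 0.3755 -0.2865  0.0423]
bottle 326 zmax 0.112 rect [450.4  -9.6] [64.9 53.2] 0.5 topc [ 0.4455 -0.0102  0.1058]
vrack 1057 zmax 0.055 rect [605.4  96.4] [ 71.1 173.2] 7.8 topc [0.6037 0.0585 0.0367]
tray 2086 zmax 0.028 rect [ 606.6 -116.7] [147.1 152.9] 10.6 topc [ 0.6027 -0.1154  0.0194]
stand 1790 zmax 0.118 rect [ 564.5 -341.1] [ 99.  196.3] 13.1 topc [ 0.5702 -0.3786  0.1114]
pen 226 zmax 0.021 rect [336.6  63.5] [ 17.9 140.7] 11.4 topc [0.3357 0.0648 0.0145]
```

```bash
cat >> h.py <<'E'
from scipy.spatial.transform import Rotation as Ro
def delta(pts,s=None,start=None):
    """pts: list of (x,y,z,yaw) -> rows in tool frame of the current pose (pose taken as pointing exactly down)"""
    if start is None:
        from plant import r
        s=r.get_state();print("at",np.round(s["tcp_pos"]*1000,1),np.round(s["eef_rot"],1),"w",round(s["gripper_width"],4),"t",s["time_s"])
        R0=Ro.from_euler("xyz",s["eef_rot"],degrees=True);p0=s["tcp_pos"]
    else: p0=np.array(start[:3]);R0=Ro.from_euler("xyz",[180,0,start[3]],degrees=True)
    for q in pts:
        R=Ro.from_euler("xyz",[180,0,q[3]],degrees=True)
        print(q,"->",np.round(R0.inv().apply(np.array(q[:3])-p0)*1000,1).tolist(),np.round((R0.inv()*R).as_rotvec(),3).tolist())
E
python3 -c "
from h import *
delta([(.42,-.05,.34,-90)])"
```

```text
at [ 263.8 -620.8  205.2] [ 179.9   -0.  -157. ] w 0.0876 t 0.1
(0.42, -0.05, 0.34, -90) -> [-367.0, 464.5, -134.2] [0.001, 0.001, -1.169]
```

>>> {"api": "carry_out", "payload": {"deltas": [[1,[-367,464,-134],[0,0,-1.169]],[1,[-367,464,-134],[0,0,-1.169]],[1,[-367,464,-134],[0,0,-1.169]],[1,[-367,464,-134],[0,0,-1.169]],[1,[-367,464,-134],[0,0,-1.169]],[1,[-367,464,-134],[0,0,-1.169]],[1,[-367,464,-134],[0,0,-1.169]],[1,[-367,464,-134],[0,0,-1.169]],[1,[-367,464,-134],[0,0,-1.169]],[1,[-367,464,-134],[0,0,-1.169]],[1,[-367,464,-134],[0,0,-1.169]],[1,[-367,464,-134],[0,0,-1.169]]]}}

```text
time_s: 1.3
tcp_pos: [0.4183, -0.0549, 0.3392]
eef_rot: [-180.0, 0.0, -90.0]
contact_force: [0.9, -0.5, 0.3]
gripper_width: 0.0881
gripper_force: 0.0
```

>>> {"api": "carry_out", "payload": {"deltas": [[1,[0,0,0],[0,0,0]],[1,[0,0,0],[0,0,0]],[1,[0,0,0],[0,0,0]]]}}

```text
time_s: 1.6
tcp_pos: [0.4181, -0.0573, 0.3382]
eef_rot: [180.0, -0.0, -90.0]
contact_force: [-0.3, -0.1, 0.6]
gripper_width: 0.0874
gripper_force: 0.0
```

```bash
python3 - <<'E'
from h import *;from plant import r
delta([(.42,-.05,.34,-90)])
c=r.get_calibration("wrist");p,d=r.capture("wrist");print(c)
cv2.imwrite("pics/w1.png",p[...,::-1]);np.savez("pics/w1.npz",d=d,**c)
E
```

```text
at [418.1 -57.3 338.2] [180.  -0. -90.] w 0.0874 t 1.6
(0.42, -0.05, 0.34, -90) -> [-7.3, -1.9, -1.8] [0.001, -0.0, -0.0]
{'fov_y': 71.06587778298639, 'cx': 279.63015564825304, 'cy': 209.45842390782053, 'view': array([[-9.99999573e-01, -7.95496499e-04,  4.69923886e-04,
         4.17966905e-01],
       [-6.54608559e-04,  9.68951286e-01,  2.47250839e-01,
        -7.65544322e-03],
       [-6.52020531e-04,  2.47250426e-01, -9.68951393e-01,
         5.31474331e-01],
       [ 0.00000000e+00,  0.00000000e+00,  0.00000000e+00,
         1.00000000e+00]])}
```

View pics/w1.png

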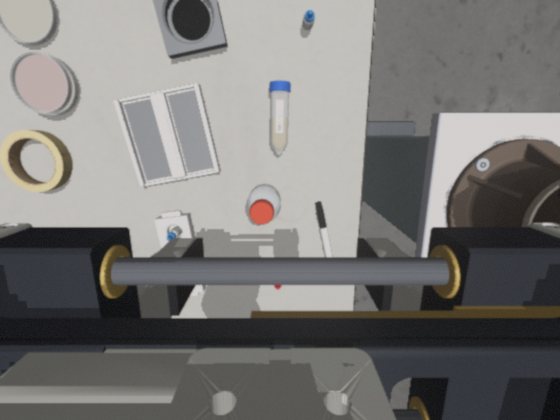

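The wrist view shows the blue tube (280,115), bottle (262,208), blue vial (309,18), tray (167,135) and the free place of the stand (190,18). The gripper covers the bottom of the picture. I'll take a second look from further left.

>>> {"api": "carry_out", "payload": {"deltas": [[1,[-370,60,0],[0,0,0]],[1,[-370,60,0],[0,0,0]],[1,[-370,60,0],[0,0,0]],[1,[-370,60,0],[0,0,0]],[1,[-370,60,0],[0,0,0]],[1,[-370,60,0],[0,0,0]],[1,[-370,60,0],[0,0,0]],[1,[-370,60,0],[0,0,0]],[1,[-370,60,0],[0,0,0]],[1,[-370,60,0],[0,0,0]],[1,[-370,60,0],[0,0,0]],[1,[-370,60,0],[0,0,0]]]}}

```text
time_s: 2.85
tcp_pos: [0.3591, 0.3119, 0.3388]
eef_rot: [-180.0, 0.0, -90.1]
contact_force: [0.2, 0.2, -0.1]
gripper_width: 0.0874
gripper_force: 0.0
```

```bash
cat > seg.py <<'E'
from h import *
def comps(p,d,c,zmin=.004):
    W=cloud(d,c);M=((W[...,2]>zmin)&(W[...,2]<.13)&(d>0)&(W[...,0]<.75)&(W[...,0]>.3)).astype(np.uint8)
    nl,L,S,C=cv2.connectedComponentsWithStats(M)
    for l in range(1,nl):
        if S[l,4]<25: continue
        q=W[L==l];col=p[L==l]
        rr=cv2.minAreaRect((q[:,:2]*1000).astype(np.float32))
        zt=np.percentile(q[:,2],97);t=q[q[:,2]>zt-.006]
        tc=cv2.minEnclosingCircle((t[:,:2]*1000).astype(np.float32))
        print(len(q),"z97 %.3f"%zt,"rect",np.round(rr[0],1),np.round(rr[1],1),round(rr[2],1),"topc",(t.mean(0)*1000).round(1),"circ",np.round(tc[0],1),round(tc[1],1),"px",C[l].round())
E
python3 - <<'E'
from seg import *;from plant import r
z=np.load("pics/w1.npz");c={k:z[k] for k in z};d=c.pop("d");comps(cv2.imread("pics/w1.png"),d,c)
print()
s=r.get_state();print(s["tcp_pos"],s["eef_rot"])
c=r.get_calibration("wrist");p,d=r.capture("wrist")
cv2.imwrite("pics/w2.png",p[...,::-1]);np.savez("pics/w2.npz",d=d,**c);comps(p,d,c)
E
```

```text
3379 z97 0.023 rect [ 552.9 -286.5] [93.2 77.1] 10.6 topc [ 554.3 -273.3   21.7] circ [ 552.9 -285.8] 58.5 px [190.  26.]
196 z97 0.047 rect [ 375.8 -289.4] [16.3 15.5] 31.6 topc [ 375.6 -289.9   45.6] circ [ 375.6 -289.9] 3.7 px [308.  19.]
319 z97 0.030 rect [ 746.7 -201.1] [ 6.3 41.7] 0.2 topc [ 747.5 -201.1   27.6] circ [ 749.5 -202.4] 19.6 px [71. 84.]
1279 z97 0.033 rect [ 419.1 -148.2] [112.3  33.4] 88.9 topc [ 419.  -157.8   30.6] circ [ 418.4 -153.5] 51.4 px [279. 114.]
7756 z97 0.020 rect [ 602.9 -120.1] [140.1 145.2] 10.8 topc [ 603.5 -122.8   18.7] circ [ 603.  -120.1] 98.5 px [168. 135.]
1125 z97 0.106 rect [444.4 -17. ] [48.8 54.8] 71.4 topc [444.8 -14.4 104.9] circ [445.4 -13.9] 18.2 px [263. 204.]
418 z97 0.016 rect [339.2  42.5] [ 13.4 106.6] 12.7 topc [339.4  42.8  12.8] circ [337.6  42.7] 52.7 px [323. 229.]
974 z97 0.044 rect [606.7  37.8] [59.  61.8] 7.6 topc [602.5  42.4  46.2] circ [603.   43.3] 6.8 px [173. 226.]
108 z97 0.023 rect [572.1 161.5] [33.4 17.7] 58.6 topc [572.5 158.5  20.9] circ [575.3 159.4] 16.9 px [198. 290.]
31 z97 0.047 rect [422.4 141.5] [12
[... 614 characters left out ...]
3. 151.]
1815 z97 0.071 rect [538.5 266.9] [63.9 51.5] 73.2 topc [552.2 261.4  68.8] circ [555.6 261.2] 31.4 px [166. 148.]
6454 z97 0.129 rect [673.3 307.7] [ 77.1 122.4] 3.5 topc [682.6 306.6 126.6] circ [695.2 309.8] 60.1 px [ 72. 176.]
3131 z97 0.066 rect [491.5 403.6] [ 85.  150.2] 15.4 topc [500.  386.6  63.4] circ [500.1 393.4] 61.2 px [199. 219.]
1832 z97 0.048 rect [353.9 430. ] [76.3 84.4] 87.4 topc [357.9 426.4  46.5] circ [360. 426.] 29.5 px [283. 237.]
2098 z97 0.101 rect [455.9 513.6] [ 91.1 128.1] 67.6 topc [467.4 505.4  99.6] circ [476.1 512.6] 59.1 px [218. 302.]
153 z97 0.048 rect [358.9 510.5] [15.1 83.7] 89.9 topc [347.6 505.   47.2] circ [354.5 505.4] 29.3 px [283. 286.]
```

View pics/w2.png

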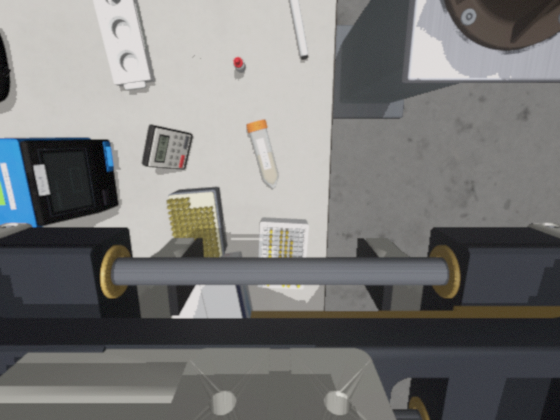

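```bash
python3 -c "
from h import *
delta([(.385,.279,.10,-74.9),(.385,.279,.014,-74.9)])"
```

```text
at [359.  312.  338.9] [-180.     0.   -90.1] w 0.0882 t 2.9
(0.385, 0.279, 0.1, -74.9) -> [33.1, -25.9, 238.9] [-0.0, 0.001, -0.265]
(0.385, 0.279, 0.014, -74.9) -> [33.2, -25.9, 324.9] [-0.0, 0.001, -0.265]
```

>>> {"api": "carry_out", "payload": {"deltas": [[0.7,[33,-26,239],[0,0,-0.265]],[0.7,[33,-26,239],[0,0,-0.265]],[0.7,[33,-26,239],[0,0,-0.265]],[0.7,[33,-26,239],[0,0,-0.265]],[0.7,[33,-26,239],[0,0,-0.265]],[0.7,[33,-26,239],[0,0,-0.265]],[0.7,[33,-26,239],[0,0,-0.265]],[0.7,[33,-26,239],[0,0,-0.265]],[0.7,[33,-26,239],[0,0,-0.265]]]}}

```text
time_s: 3.8
tcp_pos: [0.3855, 0.2818, 0.102]
eef_rot: [-179.8, 0.2, -74.8]
contact_force: [0.9, 1.0, 0.0]
gripper_width: 0.0613
gripper_force: 0.0
```

```bash
python3 -c "
from h import *
delta([(.385,.279,.014,-74.9)])"
```

```text
at [385.5 281.8 102. ] [-179.8    0.2  -74.8] w 0.0613 t 3.8
(0.385, 0.279, 0.014, -74.9) -> [2.8, 1.5, 88.0] [-0.003, 0.003, 0.002]
```

>>> {"api": "carry_out", "payload": {"deltas": [[0.7,[1,0,40],[0,0,0]],[0.7,[1,0,75],[0,0,0]],[0.7,[1,0,87],[0,0,0]],[0.7,[1,0,87],[0,0,0]],[0.7,[1,0,87],[0,0,0]]]}}

```text
time_s: 4.3
tcp_pos: [0.3854, 0.2804, 0.0139]
eef_rot: [-179.9, 0.1, -74.8]
contact_force: [0.2, 0.4, 1.3]
gripper_width: 0.0615
gripper_force: 0.0
```

>>> {"api": "carry_out", "payload": {"deltas": [[0.2,[0,0,0],[0,0,0]],[0,[0,0,0],[0,0,0]],[0,[0,0,0],[0,0,0]],[0,[0,0,0],[0,0,0]],[0,[0,0,0],[0,0,0]],[0,[0,0,0],[0,0,0]]], "squeeze": 20}}

```text
time_s: 4.9
tcp_pos: [0.3849, 0.2792, 0.0127]
eef_rot: [-180.0, 0.0, -74.8]
contact_force: [-1.4, 0.3, 0.8]
gripper_width: 0.0191
gripper_force: 0.0
```

```bash
python3 -c "
from h import *
delta([(.385,.279,.15,-74.9),(.639,-.113,.15,-79.3)])"
```

```text
at [384.9 279.2  12.7] [-180.     0.   -74.8] w 0.0191 t 4.9
(0.385, 0.279, 0.15, -74.9) -> [0.2, -0.1, -137.3] [-0.0, 0.0, 0.001]
(0.639, -0.113, 0.15, -79.3) -> [445.1, -142.6, -137.3] [-0.0, 0.0, 0.078]
```

```bash
python3 - <<'E'
from h import *;from plant import r
p,d=r.capture("wrist");q,_=r.capture("scene")
print(r.get_state()["gripper_width"],r.get_state()["gripper_force"])
q=cv2.resize(q[250:420,100:330],(460,340));p=cv2.resize(p,(340,255))
o=np.zeros((340,800,3),np.uint8);o[:,:460]=q;o[:255,460:]=p;cv2.imwrite("pics/m3.png",o[...,::-1])
E
```

```text
0.010996235074830997 0.0
```

View pics/m3.png

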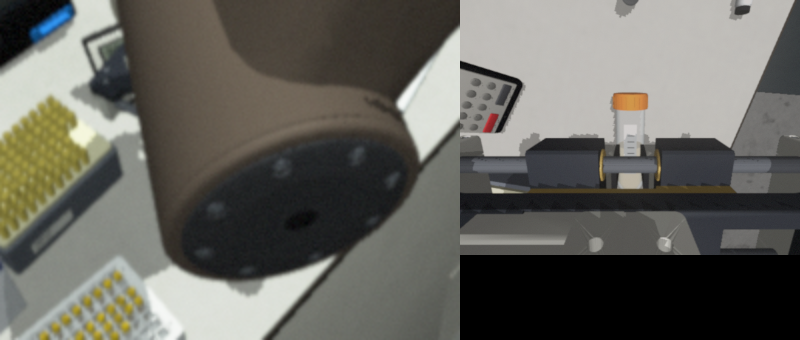

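The wrist view shows the tube (orange cap) still lying between the fingers, but the reported width of 11 mm doesn't match the 29 mm barrel. I'll let the gripper settle and read it again.

>>> {"api": "carry_out", "payload": {"deltas": [[0,[0,0,0],[0,0,0]],[0,[0,0,0],[0,0,0]],[0,[0,0,0],[0,0,0]],[0,[0,0,0],[0,0,0]]]}}

```text
time_s: 5.4
tcp_pos: [0.3848, 0.2792, 0.0126]
eef_rot: [180.0, -0.0, -74.8]
contact_force: [0.9, 0.3, -0.1]
gripper_width: 0.0005
gripper_force: 0.0
```

```bash
python3 - <<'E'
from h import *;from plant import r
c=r.get_calibration("wrist");p,d=r.capture("wrist")
s=r.get_state();print(s["tcp_pos"],s["gripper_width"],s["gripper_force"],s["contact_force"])
cv2.imwrite("pics/m4.png",p[...,::-1][120:420])
W=cloud(d,c)
m=(abs(W[...,0]-.385)<.06)&(abs(W[...,1]-.279)<.09)&(W[...,2]>.005)&(W[...,2]<.045)
q=W[m];print(m.sum(),cv2.minAreaRect((q[:,:2]*1000).astype(np.float32)),np.percentile(q[:,2],[50,99]))
E
```

```text
[0.38480277 0.27914521 0.01257113] 0.00044089871103301177 0.0 [-0.60011513  0.42515916  0.24028276]
4336 ((386.88079833984375, 270.9513244628906), (34.473873138427734, 94.8571548461914), 15.173917770385742) [0.03046914 0.04285249]
```

View pics/m4.png

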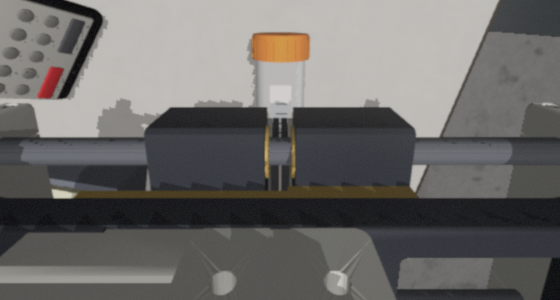

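The fingers shut completely (0.4 mm) while the tube still lies at (280,90), so they missed it. I'll measure in the depth image where the fingertips really are.

```bash
python3 - <<'E'
from h import *;from plant import r
c=r.get_calibration("wrist");p,d=r.capture("wrist");W=cloud(d,c)
cv2.imwrite("pics/m5.png",cv2.resize(p[...,::-1][190:330,220:340],(720,840))[:600])
for v in range(150,330,8):
    print(v,[tuple((W[v,u]*1000).round().astype(int).tolist())+(round(float(d[v,u]),3),) for u in (262,271,280,289)])
E
```

```text
150 [(411, 227, 1, 0.187), (405, 226, -1, 0.188), (400, 224, 0, 0.187), (394, 223, -1, 0.188)]
158 [(402, 215, 191, 0.0), (404, 228, 32, 0.157), (399, 227, 34, 0.155), (394, 226, 33, 0.156)]
166 [(407, 234, 30, 0.16), (402, 232, 34, 0.156), (398, 231, 33, 0.157), (393, 229, 34, 0.156)]
174 [(406, 238, 31, 0.16), (401, 236, 33, 0.158), (397, 235, 34, 0.158), (392, 234, 33, 0.158)]
182 [(405, 243, 27, 0.166), (400, 241, 31, 0.162), (396, 239, 33, 0.159), (391, 238, 30, 0.162)]
190 [(404, 247, 26, 0.168), (399, 245, 29, 0.164), (394, 244, 32, 0.162), (389, 243, 31, 0.163)]
198 [(403, 252, 27, 0.168), (398, 250, 30, 0.164), (393, 248, 32, 0.163), (388, 247, 30, 0.164)]
206 [(402, 256, 27, 0.169), (397, 253, 33, 0.163), (392, 252, 32, 0.164), (387, 251, 31, 0.165)]
214 [(400, 261, 27, 0.17), (396, 258, 31, 0.165), (391, 257, 32, 0.165), (386, 256, 32, 0.165)]
222 [(399, 265, 27, 0.171), (394, 263, 32, 0.166), (390, 261, 32, 0.166), (385, 260, 31, 0.167)]
230 [(400, 243, 107, 0.088), (393, 268, 31, 0.169), (388, 266, 32, 0.167), (383, 265, 31, 0.168)]
238 [(400, 243, 114, 0.082), (392, 269
[... 450 characters left out ...]
82)]
278 [(397, 251, 123, 0.075), (394, 253, 116, 0.082), (392, 252, 117, 0.082), (389, 252, 116, 0.083)]
286 [(397, 253, 122, 0.076), (390, 276, 79, 0.123), (379, 300, 31, 0.177), (382, 273, 80, 0.123)]
294 [(396, 255, 123, 0.076), (389, 279, 80, 0.124), (377, 305, 31, 0.178), (381, 277, 80, 0.124)]
302 [(395, 258, 122, 0.078), (388, 283, 79, 0.126), (376, 310, 32, 0.179), (381, 280, 81, 0.124)]
310 [(395, 260, 122, 0.078), (387, 287, 79, 0.126), (375, 316, 31, 0.181), (388, 257, 124, 0.076)]
318 [(396, 255, 132, 0.067), (393, 255, 131, 0.068), (391, 255, 131, 0.069), (390, 254, 132, 0.067)]
326 [(395, 255, 135, 0.064), (393, 255, 134, 0.065), (392, 254, 135, 0.064), (390, 254, 135, 0.065)]
```

View pics/m5.png

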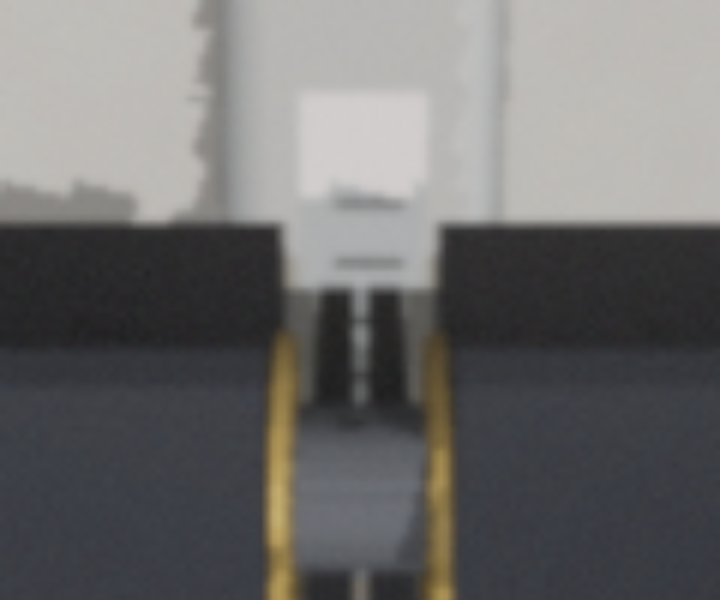

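>>> {"api": "carry_out", "payload": {"deltas": [[0,[0,0,-40],[0,0,0]],[0,[0,0,-80],[0,0,0]],[0,[0,0,-110],[0,0,0]],[0,[0,0,-110],[0,0,0]],[0,[0,0,-110],[0,0,0]],[0,[0,0,-110],[0,0,0]]]}}

```text
time_s: 6.1
tcp_pos: [0.3843, 0.2786, 0.1218]
eef_rot: [179.9, -0.0, -74.8]
contact_force: [0.1, 0.9, -0.2]
gripper_width: 0.0001
gripper_force: 0.0
```

```bash
python3 - <<'E'
from h import *;from plant import r
s=r.get_state();print(s["tcp_pos"])
c=r.get_calibration("wrist");p,d=r.capture("wrist");W=cloud(d,c);q,_=r.capture("scene")
print("tcp px",proj(s["tcp_pos"],c),"tcp+22",proj(s["tcp_pos"]+[0,0,.022],c))
o=np.zeros((360,800,3),np.uint8);o[:,:360]=cv2.resize(p[190:310,220:340],(360,360));o[:,360:]=cv2.resize(q[200:400,100:345],(440,360))
cv2.imwrite("pics/m6.png",o[...,::-1])
for v in range(222,262,3):
    print(v,[tuple((W[v,u]*1000).round().astype(int).tolist()) for u in (271,275,280,285,289)])
E
```

```text
[0.38434468 0.27860161 0.12178729]
tcp px [279.6841472  240.82084449] tcp+22 [279.73051981 254.29652347]
222 [(388, 295, 29), (385, 294, 32), (380, 292, 32), (376, 291, 31), (371, 291, 28)]
225 [(388, 299, 29), (384, 296, 32), (379, 295, 31), (375, 294, 30), (371, 294, 27)]
228 [(387, 302, 28), (383, 299, 32), (379, 298, 32), (374, 298, 28), (370, 297, 27)]
231 [(386, 304, 29), (382, 302, 32), (378, 302, 30), (373, 300, 31), (369, 300, 28)]
234 [(385, 307, 29), (382, 305, 31), (377, 304, 32), (372, 303, 30), (368, 303, 27)]
237 [(384, 310, 29), (381, 309, 31), (376, 307, 31), (371, 306, 30), (367, 306, 28)]
240 [(392, 269, 150), (389, 270, 147), (375, 310, 31), (384, 268, 147), (382, 267, 151)]
243 [(392, 269, 155), (389, 270, 151), (374, 314, 30), (384, 269, 151), (383, 267, 155)]
246 [(392, 269, 160), (389, 270, 154), (374, 317, 29), (384, 269, 156), (383, 267, 160)]
249 [(391, 270, 160), (389, 271, 158), (373, 320, 29), (384, 269, 160), (383, 268, 161)]
252 [(391, 272, 160), (389, 270, 163), (371, 324, 26), (384, 268, 165), (382, 269, 161)]
255 [(390, 273, 161), (389, 270, 167), (370, 328, 23), (384, 269, 167), (382, 271, 161)]
258 [(395, 249, 220), (394, 249, 221), (393, 248, 221), (391, 248, 221), (390, 247, 222)]
261 [(395, 249, 222), (394, 248, 223), (393, 248, 224), (391, 247, 224), (390, 248, 222)]
```

View pics/m6.png

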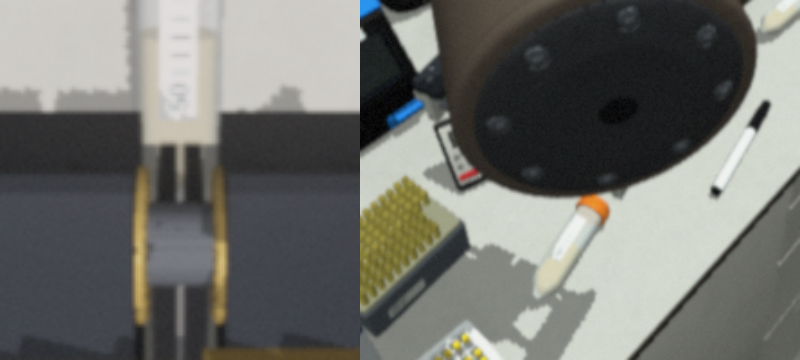

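The shut fingertips measure about 145 mm high while the TCP reads 122 mm. So the real tips sit about 23 mm above the reported TCP and closed just over the tube. I'll allow for that and stay alert to contact force.

>>> {"api": "carry_out", "payload": {"deltas": [[0.7,[0,0,0],[0,0,0]],[0.7,[0,0,0],[0,0,0]],[0.7,[0,0,20],[0,0,0]],[0.7,[0,0,40],[0,0,0]],[0.7,[0,0,60],[0,0,0]],[0.7,[0,0,80],[0,0,0]],[0.7,[0,0,100],[0,0,0]],[0.7,[0,0,110],[0,0,0]],[0.7,[0,0,110],[0,0,0]],[0.7,[0,0,110],[0,0,0]]]}}

```text
time_s: 7.2
tcp_pos: [0.385, 0.2794, 0.0129]
eef_rot: [-180.0, -0.0, -74.8]
contact_force: [-0.1, 0.6, 0.5]
gripper_width: 0.0613
gripper_force: 0.0
```

>>> {"api": "carry_out", "payload": {"deltas": [[0.7,[0,0,7],[0,0,0]],[0.7,[0,0,14],[0,0,0]],[0.7,[0,0,21],[0,0,0]],[0.7,[0,0,21],[0,0,0]]]}}

```text
time_s: 7.6
tcp_pos: [0.3844, 0.2786, -0.0093]
eef_rot: [179.9, -0.1, -74.8]
contact_force: [0.4, -0.0, -0.6]
gripper_width: 0.0615
gripper_force: 0.0
```

>>> {"api": "carry_out", "payload": {"deltas": [[0.4,[0,0,0],[0,0,0]],[0,[0,0,0],[0,0,0]],[0,[0,0,0],[0,0,0]],[0,[0,0,0],[0,0,0]],[0,[0,0,0],[0,0,0]],[0,[0,0,0],[0,0,0]],[0,[0,0,0],[0,0,0]]], "squeeze": 20}}

```text
time_s: 8.3
tcp_pos: [0.3849, 0.2793, -0.0082]
eef_rot: [-180.0, 0.0, -74.8]
contact_force: [-0.2, 0.5, 3.2]
gripper_width: 0.0284
gripper_force: 20.0
```

```bash
python3 -c "
from h import *
delta([(.385,.279,.13,-74.9),(.639,-.113,.13,-79.3),(.639,-.113,.001,-79.3)])"
```

```text
at [384.9 279.3  -8.2] [-180.     0.   -74.8] w 0.0284 t 8.3
(0.385, 0.279, 0.13, -74.9) -> [0.3, -0.1, -138.2] [-0.0, 0.0, 0.001]
(0.639, -0.113, 0.13, -79.3) -> [445.1, -142.6, -138.3] [-0.0, 0.0, 0.078]
(0.639, -0.113, 0.001, -79.3) -> [445.1, -142.5, -9.3] [-0.0, 0.0, 0.078]
```

>>> {"api": "carry_out", "payload": {"deltas": [[0,[0,0,-30],[0,0,0]],[0,[0,0,-80],[0,0,0]],[0,[0,0,-120],[0,0,0]],[0,[0,0,-138],[0,0,0]],[0,[45,-14,-138],[0,0,0.01]],[0,[90,-28,-138],[0,0,0.02]],[0,[135,-43,-138],[0,0,0.03]],[0,[180,-57,-138],[0,0,0.04]],[0,[225,-72,-138],[0,0,0.05]],[0,[270,-86,-138],[0,0,0.06]],[0,[315,-101,-138],[0,0,0.07]],[0,[360,-115,-138],[0,0,0.078]]]}}

```text
time_s: 9.5
tcp_pos: [0.5908, -0.0401, 0.1294]
eef_rot: [180.0, 0.0, -79.3]
contact_force: [0.7, 1.8, -0.3]
gripper_width: 0.028
gripper_force: 20.0
```

```bash
python3 -c "
from h import *
delta([(.639,-.113,.13,-79.3),(.639,-.113,.001,-79.3)])"
```

```text
at [590.8 -40.1 129.4] [180.    0.  -79.3] w 0.028 t 9.5
(0.639, -0.113, 0.13, -79.3) -> [80.6, -33.8, -0.6] [0.0, 0.0, -0.0]
(0.639, -0.113, 0.001, -79.3) -> [80.6, -33.8, 128.4] [0.0, 0.0, -0.0]
```

>>> {"api": "carry_out", "payload": {"deltas": [[0,[40,-17,0],[0,0,0]],[0,[79,-33,0],[0,0,0]],[0,[79,-33,40],[0,0,0]],[0,[79,-33,80],[0,0,0]],[0,[79,-33,80],[0,0,0]],[0,[79,-33,80],[0,0,0]]]}}

```text
time_s: 10.1
tcp_pos: [0.6369, -0.1098, 0.0496]
eef_rot: [179.9, -0.0, -79.3]
contact_force: [0.6, 0.2, 1.3]
gripper_width: 0.0284
gripper_force: 20.0
```

```bash
python3 -c "
from h import *
delta([(.6394,-.1132,.001,-79.3)])
from plant import r
c=r.get_calibration('wrist');p,d=r.capture('wrist');from seg import comps;comps(p,d,c)
cv2.imwrite('pics/m7.png',p[...,::-1])"
```

```text
at [ 636.9 -109.8   49.6] [179.9  -0.  -79.3] w 0.0284 t 10.1
(0.6394, -0.1132, 0.001, -79.3) -> [3.8, -1.9, 48.6] [0.002, -0.0, 0.001]
8440 z97 0.023 rect [ 548.5 -265.3] [93.8 33.1] 11.2 topc [ 547.9 -259.8   21.6] circ [ 548.2 -263.7] 48.3 px [460.  26.]
1502 z97 0.030 rect [ 747. -200.] [ 5.9 43.1] 0.0 topc [ 747.6 -201.    27.8] circ [ 749.8 -201. ] 20.6 px [139.  65.]
23785 z97 0.091 rect [ 608.  -146.3] [140.   90.4] 10.8 topc [ 642.6 -139.7   88.9] circ [ 642.1 -135.1] 32.3 px [322. 182.]
160 z97 0.018 rect [ 432.  -159.1] [19.6  4.7] 86.2 topc [ 433.2 -155.5   15. ] circ [ 433.1 -157. ] 6.8 px [556. 214.]
2413 z97 0.127 rect [631.6 -82.3] [49.8 79.8] 10.5 topc [ 638.6 -114.7  125.8] circ [ 638.2 -115.3] 19.9 px [279. 297.]
1090 z97 0.060 rect [469.4 -14.5] [39.6 10.1] 86.7 topc [471.4 -20.8  57. ] circ [469.9 -20.7] 11.7 px [472. 391.]
```

View pics/m7.png

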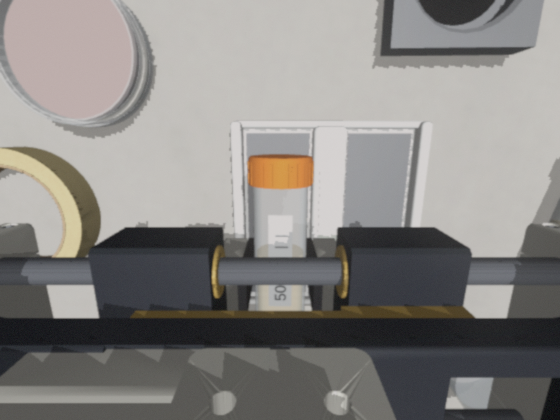

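The tube is level above the far bay, with its cap at (280,170) inside the end lip. Lowering it now.

>>> {"api": "carry_out", "payload": {"deltas": [[0,[2,-1,20],[0,0,0]],[0,[2,-1,35],[0,0,0]],[0,[2,-1,45],[0,0,0]],[0,[2,-1,48],[0,0,0]],[0,[2,-1,48],[0,0,0]],[0,[2,-1,48],[0,0,0]]]}}

```text
time_s: 10.75
tcp_pos: [0.6391, -0.1113, 0.0023]
eef_rot: [-180.0, -0.0, -79.3]
contact_force: [0.1, 0.1, -0.3]
gripper_width: 0.0281
gripper_force: 20.0
```

```bash
python3 -c "
from h import *
delta([(.6394,-.1132,.001,-79.3)])"
```

```text
at [ 639.1 -111.3    2.3] [-180.    -0.   -79.3] w 0.0281 t 10.75
(0.6394, -0.1132, 0.001, -79.3) -> [1.9, 0.0, 1.3] [-0.001, -0.0, 0.001]
```

>>> {"api": "carry_out", "payload": {"deltas": [[0,[1,0,2],[0,0,0]],[0,[1,0,2],[0,0,0]],[0.5,[1,0,2],[0,0,0]],[0.5,[1,0,2],[0,0,0]],[0.5,[1,0,2],[0,0,0]],[0.5,[1,0,2],[0,0,0]],[0.5,[1,0,-20],[0,0,0]],[0.5,[1,0,-60],[0,0,0]],[0.5,[1,0,-90],[0,0,0]],[0.5,[1,0,-90],[0,0,0]],[0.5,[1,0,-90],[0,0,0]]]}}

```text
time_s: 11.85
tcp_pos: [0.6393, -0.1122, 0.0925]
eef_rot: [-179.9, 0.0, -79.3]
contact_force: [0.3, -0.4, -1.0]
gripper_width: 0.0437
gripper_force: 0.0
```

```bash
python3 -c "
from h import *
delta([(.419,-.148,.092,-91.1),(.419,-.148,-.009,-91.1)])"
```

```text
at [ 639.3 -112.2   92.5] [-179.9    0.   -79.3] w 0.0437 t 11.85
(0.419, -0.148, 0.092, -91.1) -> [-5.7, 223.1, 0.0] [-0.002, 0.0, 0.206]
(0.419, -0.148, -0.009, -91.1) -> [-5.7, 223.3, 101.0] [-0.002, 0.0, 0.206]
```

>>> {"api": "carry_out", "payload": {"deltas": [[0.7,[-1,45,0],[0,0,0.04]],[0.7,[-2,90,0],[0,0,0.08]],[0.7,[-3,135,0],[0,0,0.12]],[0.7,[-4,180,0],[0,0,0.16]],[0.7,[-6,223,0],[0,0,0.206]],[0.7,[-6,223,20],[0,0,0.206]],[0.7,[-6,223,40],[0,0,0.206]],[0.7,[-6,223,40],[0,0,0.206]],[0.7,[-6,223,40],[0,0,0.206]]]}}

```text
time_s: 12.75
tcp_pos: [0.4179, -0.148, 0.0511]
eef_rot: [179.9, -0.0, -91.1]
contact_force: [0.3, -0.2, 1.1]
gripper_width: 0.0615
gripper_force: 0.0
```

```bash
python3 -c "
from h import *
delta([(.419,-.148,-.009,-91.1)])
from plant import r
c=r.get_calibration('wrist');p,d=r.capture('wrist');from seg import comps;comps(p,d,c)"
```

```text
at [ 417.9 -148.    51.1] [179.9  -0.  -91.1] w 0.0615 t 12.75
(0.419, -0.148, -0.009, -91.1) -> [-0.1, -1.2, 60.1] [0.002, -0.0, 0.0]
13357 z97 0.023 rect [ 551.4 -279.2] [94.  62.2] 10.9 topc [ 548.  -264.2   21.5] circ [ 549.3 -270.6] 50.7 px [73. 45.]
823 z97 0.038 rect [ 376.5 -286.5] [ 9.5 17.1] 73.3 topc [ 375.9 -285.9   36. ] circ [ 375.2 -288.9] 7.3 px [342.  14.]
4345 z97 0.033 rect [ 417.3 -164.6] [33.7 79.8] 1.0 topc [ 418.6 -169.8   30.9] circ [ 418.7 -165.8] 39.5 px [278. 200.]
7881 z97 0.020 rect [ 590.1 -166.2] [99.7 59.2] 10.1 topc [ 585.  -172.    18.1] circ [ 579.5 -169.5] 46.9 px [ 63. 196.]
727 z97 0.101 rect [ 454.4 -157.3] [ 9.7 21. ] 52.4 topc [ 458.3 -159.6   98.2] circ [ 457.1 -158.8] 8.6 px [206. 248.]
726 z97 0.101 rect [ 381.6 -155.9] [20.9  9.2] 35.7 topc [ 377.7 -158.2   98.5] circ [ 378.9 -157.7] 8.6 px [353. 248.]
769 z97 0.129 rect [ 450.9 -149.3] [ 5.1 22.1] 2.9 topc [ 452.6 -152.3  127. ] circ [ 452.9 -151.6] 8.7 px [201. 298.]
117 z97 0.028 rect [420.6 -99. ] [12.  12.9] 56.7 topc [ 420.  -100.3   24.8] circ [ 420.1 -100.8] 7.0 px [278. 288.]
707 z97 0.129 rect [ 385.3 -148.3] [21.7  5.6] 83.8 topc [ 383.6 -152.2  126.9] circ [ 383.8 -152. ] 7.1 px [357. 296.]
```

>>> {"api": "carry_out", "payload": {"deltas": [[0.7,[0,0,20],[0,0,0]],[0.7,[0,0,40],[0,0,0]],[0.7,[0,0,55],[0,0,0]],[0.7,[0,0,60],[0,0,0]],[0.7,[0,0,60],[0,0,0]],[0.7,[0,0,60],[0,0,0]],[0.3,[0,0,60],[0,0,0]],[0,[0,0,60],[0,0,0]],[0,[0,0,60],[0,0,0]],[0,[0,0,60],[0,0,0]],[0,[0,0,60],[0,0,0]],[0,[0,0,60],[0,0,0]]]}}

```text
time_s: 14.0
tcp_pos: [0.4186, -0.1479, -0.0083]
eef_rot: [-180.0, -0.0, -91.1]
contact_force: [-0.1, -0.1, 2.4]
gripper_width: 0.0283
gripper_force: 20.0
```

```bash
python3 -c "
from h import *
delta([(.419,-.148,.06,-91.1),(.5666,-.127,.06,-79.3),(.5666,-.127,.001,-79.3)])"
```

```text
at [ 418.6 -147.9   -8.3] [-180.    -0.   -91.1] w 0.0283 t 14.0
(0.419, -0.148, 0.06, -91.1) -> [0.1, -0.4, -68.3] [-0.0, -0.0, 0.0]
(0.5666, -0.127, 0.06, -79.3) -> [-23.7, -147.6, -68.3] [-0.0, -0.0, -0.206]
(0.5666, -0.127, 0.001, -79.3) -> [-23.7, -147.6, -9.3] [-0.0, -0.0, -0.206]
```

>>> {"api": "carry_out", "payload": {"deltas": [[0,[0,0,-30],[0,0,0]],[0,[0,0,-68],[0,0,0]],[0,[-6,-37,-68],[0,0,-0.05]],[0,[-12,-75,-68],[0,0,-0.1]],[0,[-18,-112,-68],[0,0,-0.15]],[0,[-24,-148,-68],[0,0,-0.206]],[0,[-24,-148,-68],[0,0,-0.206]],[0,[-24,-148,-50],[0,0,-0.206]],[0,[-24,-148,-30],[0,0,-0.206]],[0,[-24,-148,-30],[0,0,-0.206]],[0,[-24,-148,-30],[0,0,-0.206]]]}}

```text
time_s: 15.1
tcp_pos: [0.5664, -0.1269, 0.0215]
eef_rot: [179.9, -0.0, -79.3]
contact_force: [1.0, 0.3, 0.4]
gripper_width: 0.0285
gripper_force: 20.0
```

```bash
python3 -c "
from h import *
delta([(.5666,-.127,.001,-79.3)])"
```

```text
at [ 566.4 -126.9   21.5] [179.9  -0.  -79.3] w 0.0285 t 15.1
(0.5666, -0.127, 0.001, -79.3) -> [0.1, -0.2, 20.5] [0.001, -0.0, 0.0]
```

>>> {"api": "carry_out", "payload": {"deltas": [[0,[0,0,10],[0,0,0]],[0,[0,0,18],[0,0,0]],[0,[0,0,20],[0,0,0]],[0,[0,0,20],[0,0,0]],[0.5,[0,0,20],[0,0,0]],[0.5,[0,0,20],[0,0,0]],[0.5,[0,0,20],[0,0,0]],[0.5,[0,0,20],[0,0,0]],[0.5,[0,0,-10],[0,0,0]],[0.5,[0,0,-50],[0,0,0]],[0.5,[0,0,-70],[0,0,0]],[0.5,[0,0,-70],[0,0,0]]]}}

```text
time_s: 16.3
tcp_pos: [0.5694, -0.1267, 0.0954]
eef_rot: [-179.6, -0.1, -79.3]
contact_force: [0.5, -0.8, 0.2]
gripper_width: 0.0435
gripper_force: 0.0
```

```bash
python3 -c "
from h import *
delta([(.3757,-.2895,.092,-82.5),(.3757,-.2895,.03,-82.5),(.3757,-.2895,-.005,-82.5)])"
```

```text
at [ 569.4 -126.7   95.4] [-1.796e+02 -1.000e-01 -7.930e+01] w 0.0435 t 16.3
(0.3757, -0.2895, 0.092, -82.5) -> [123.8, 220.6, 2.1] [-0.006, -0.001, 0.057]
(0.3757, -0.2895, 0.03, -82.5) -> [123.7, 221.0, 64.1] [-0.006, -0.001, 0.057]
(0.3757, -0.2895, -0.005, -82.5) -> [123.7, 221.3, 99.1] [-0.006, -0.001, 0.057]
```

>>> {"api": "carry_out", "payload": {"deltas": [[0.5,[22,39,0],[0,0,0.01]],[0.5,[44,78,0],[0,0,0.02]],[0.5,[66,117,0],[0,0,0.03]],[0.5,[88,156,0],[0,0,0.04]],[0.5,[108,195,0],[0,0,0.05]],[0.5,[124,221,0],[0,0,0.057]],[0.5,[124,221,20],[0,0,0.057]],[0.5,[124,221,50],[0,0,0.057]],[0.5,[124,221,50],[0,0,0.057]],[0.5,[124,221,50],[0,0,0.057]]]}}

```text
time_s: 17.3
tcp_pos: [0.3724, -0.2896, 0.0414]
eef_rot: [179.9, 0.0, -82.5]
contact_force: [1.4, 0.3, -0.1]
gripper_width: 0.0438
gripper_force: 0.0
```

```bash
python3 -c "
from h import *
delta([(.3757,-.2895,-.005,-82.5)])
from plant import r
c=r.get_calibration('wrist');p,d=r.capture('wrist');W=cloud(d,c)
m=(abs(W[...,0]-.376)<.014)&(abs(W[...,1]+.29)<.016)&(W[...,2]>.004)&(W[...,2]<.06)
for a,b in((.004,.03),(.03,.042),(.042,.06)):
  q=W[m&(W[...,2]>a)&(W[...,2]<b)];print(a,len(q),(q.min(0)*1000).round(1),(q.max(0)*1000).round(1)) if len(q) else 0"
```

```text
at [ 372.4 -289.6   41.4] [179.9   0.  -82.5] w 0.0438 t 17.3
(0.3757, -0.2895, -0.005, -82.5) -> [0.3, -3.4, 46.4] [0.002, 0.001, -0.001]
0.004 286 [ 366.5 -299.7    4.1] [ 383.6 -286.9   28.3]
0.03 292 [ 367.4 -298.2   30.3] [ 382.6 -283.3   42. ]
0.042 117 [ 371.7 -294.3   42. ] [ 378.8 -287.1   48.6]
```

>>> {"api": "carry_out", "payload": {"deltas": [[0.5,[1,-3,0],[0,0,0]],[0.5,[1,-3,15],[0,0,0]],[0.5,[1,-3,30],[0,0,0]],[0.5,[1,-3,42],[0,0,0]],[0.5,[1,-3,46],[0,0,0]],[0.5,[1,-3,46],[0,0,0]],[0.3,[1,-3,46],[0,0,0]],[0.1,[1,-3,46],[0,0,0]],[0,[1,-3,46],[0,0,0]],[0,[1,-3,46],[0,0,0]],[0,[1,-3,46],[0,0,0]],[0,[1,-3,46],[0,0,0]]], "squeeze": 10}}

```text
time_s: 18.55
tcp_pos: [0.3762, -0.2904, -0.0042]
eef_rot: [-180.0, -0.0, -82.5]
contact_force: [0.4, 0.8, 3.0]
gripper_width: 0.0169
gripper_force: 10.0
```

```bash
python3 -c "
from h import *
delta([(.3757,-.2895,.12,-82.5),(.5995,.0908,.12,-82.5),(.5995,.0908,.002,-82.5)])"
```

```text
at [ 376.2 -290.4   -4.2] [-180.    -0.   -82.5] w 0.0169 t 18.55
(0.3757, -0.2895, 0.12, -82.5) -> [-0.9, 0.3, -124.2] [-0.0, -0.0, -0.001]
(0.5995, 0.0908, 0.12, -82.5) -> [-349.0, -271.0, -124.1] [-0.0, -0.0, -0.001]
(0.5995, 0.0908, 0.002, -82.5) -> [-349.0, -270.9, -6.1] [-0.0, -0.0, -0.001]
```

>>> {"api": "carry_out", "payload": {"deltas": [[0,[0,0,-40],[0,0,0]],[0,[0,0,-80],[0,0,0]],[0,[0,0,-124],[0,0,0]],[0,[-35,-27,-124],[0,0,0]],[0,[-70,-54,-124],[0,0,0]],[0,[-105,-81,-124],[0,0,0]],[0,[-140,-108,-124],[0,0,0]],[0,[-175,-135,-124],[0,0,0]],[0,[-210,-162,-124],[0,0,0]],[0,[-245,-190,-124],[0,0,0]],[0,[-280,-217,-124],[0,0,0]],[0,[-315,-244,-124],[0,0,0]]]}}

```text
time_s: 19.75
tcp_pos: [0.5776, 0.0554, 0.1195]
eef_rot: [180.0, -0.0, -82.5]
contact_force: [1.0, 0.6, -0.1]
gripper_width: 0.0167
gripper_force: 9.9
```

>>> {"api": "carry_out", "payload": {"deltas": [[0,[-25,-20,0],[0,0,0]],[0,[-34,-27,20],[0,0,0]],[0,[-34,-27,50],[0,0,0]],[0,[-34,-27,50],[0,0,0]],[0,[-34,-27,50],[0,0,0]]]}}

```text
time_s: 20.25
tcp_pos: [0.599, 0.0905, 0.0695]
eef_rot: [179.9, -0.1, -82.5]
contact_force: [-0.0, 0.4, 1.3]
gripper_width: 0.0164
gripper_force: 9.9
```

```bash
python3 -c "
from h import *
delta([(.5995,.0908,.0035,-82.5)])
from plant import r
s=r.get_state();c=r.get_calibration('wrist');p,d=r.capture('wrist');W=cloud(d,c);from seg import comps;comps(p,d,c)
for n,y in(('rack0',0),('rack-46',-.046)):
  X=np.array([.5995+.1305*-y,.0908+.991*y,.022]);t=np.linspace(0,6.283,60);R=X+.017*np.stack([np.cos(t),np.sin(t),0*t],-1)
  cv2.polylines(p,[np.int32(proj(R,c))],True,(255,0,255))
cv2.imwrite('pics/m8.png',p[...,::-1])"
```

```text
at [599.   90.5  69.5] [ 1.799e+02 -1.000e-01 -8.250e+01] w 0.0164 t 20.25
(0.5995, 0.0908, 0.0035, -82.5) -> [-0.3, -0.6, 66.0] [0.002, -0.001, -0.001]
7419 z97 0.020 rect [592.4 -61.1] [139.7  26.5] 10.6 topc [597.3 -56.9  18.3] circ [592.4 -61.4] 70.5 px [313.  18.]
7974 z97 0.080 rect [460.2  -9. ] [28.  55.3] 16.7 topc [462.3  -7.8  77.5] circ [454.1 -10.2] 21.6 px [514. 110.]
10527 z97 0.109 rect [603.3  62. ] [ 58.9 109.4] 7.6 topc [600.5  81.  109.4] circ [600.6  79.3] 19.6 px [279. 185.]
932 z97 0.128 rect [594.3 132. ] [32.  83.9] 7.9 topc [598.5  94.8 128.2] circ [598.6  95.1] 9.7 px [279. 297.]
833 z97 0.046 rect [424.4 138.9] [17.5 15. ] 64.8 topc [424.2 138.4  43.8] circ [423.3 139.3] 4.0 px [476. 301.]
```

View pics/m8.png

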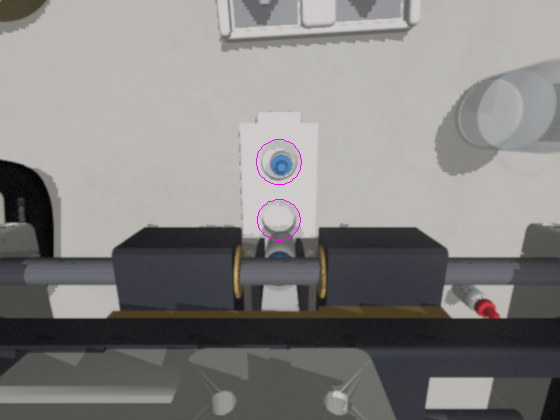

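The circles projected from the rack model fit the occupied cell (279,161) and the free middle cell (279,216), and the vial hangs right above the middle one. Lowering it now.

>>> {"api": "carry_out", "payload": {"deltas": [[0,[0,0,20],[0,0,0]],[0,[0,0,40],[0,0,0]],[0,[0,0,55],[0,0,0]],[0,[0,0,63],[0,0,0]],[0,[0,0,66],[0,0,0]],[0,[0,0,66],[0,0,0]],[0,[0,0,66],[0,0,0]]]}}

```text
time_s: 21.0
tcp_pos: [0.6002, 0.0911, 0.0047]
eef_rot: [-179.9, 0.0, -82.5]
contact_force: [-0.3, 0.3, 0.2]
gripper_width: 0.0164
gripper_force: 9.9
```

>>> {"api": "carry_out", "payload": {"deltas": [[0.1,[0,0,0],[0,0,0]],[0.2,[0,0,0],[0,0,0]],[0.3,[0,0,0],[0,0,0]],[0.4,[0,0,0],[0,0,0]],[0.4,[0,0,0],[0,0,0]],[0.4,[0,0,-10],[0,0,0]],[0.4,[0,0,-30],[0,0,0]],[0.4,[0,0,-60],[0,0,0]],[0.4,[0,0,-90],[0,0,0]],[0.4,[0,0,-90],[0,0,0]],[0.4,[0,0,-90],[0,0,0]]]}}

```text
time_s: 22.1
tcp_pos: [0.5999, 0.0912, 0.0951]
eef_rot: [-179.9, 0.1, -82.6]
contact_force: [0.5, -0.2, 0.6]
gripper_width: 0.035
gripper_force: 0.0
```

```bash
python3 -c "
from h import *
delta([(.4222,.1405,.092,-82.5),(.4222,.1405,.04,-82.5)])
from plant import r
c=r.get_calibration('wrist');p,d=r.capture('wrist');from seg import comps;comps(p,d,c)"
```

```text
at [599.9  91.2  95.1] [-1.799e+02  1.000e-01 -8.260e+01] w 0.035 t 22.1
(0.4222, 0.1405, 0.092, -82.5) -> [-71.9, 169.8, 2.7] [-0.002, 0.001, -0.001]
(0.4222, 0.1405, 0.04, -82.5) -> [-71.9, 170.0, 54.7] [-0.002, 0.001, -0.001]
8287 z97 0.029 rect [592.7 -65.6] [140.4  35.8] 10.5 topc [607.4 -65.9  28.9] circ [596.8 -72.3] 45.7 px [312.  22.]
8438 z97 0.102 rect [453.1 -11.4] [41.6 55.5] 13.2 topc [460.3  -8.3 100.6] circ [454.  -10.1] 15.8 px [505. 110.]
9821 z97 0.124 rect [602.2  73.8] [ 66.6 133.9] 7.2 topc [601.8  81.5 124.5] circ [601.4  80.2] 33.3 px [280. 188.]
115 z97 0.010 rect [343.1  56.4] [ 2.6 32.3] 13.5 topc [341.9  60.    6.4] circ [341.9  56.1] 16.2 px [558. 210.]
385 z97 0.023 rect [589.7 167.6] [57.  12.2] 7.0 topc [589.9 166.8  20. ] circ [590.3 162.8] 28.5 px [280. 288.]
```

>>> {"api": "carry_out", "payload": {"deltas": [[0.5,[-18,42,0],[0,0,0]],[0.5,[-36,85,0],[0,0,0]],[0.5,[-54,128,0],[0,0,0]],[0.5,[-72,170,0],[0,0,0]],[0.5,[-72,170,0],[0,0,0]],[0.5,[-72,170,30],[0,0,0]],[0.5,[-72,170,54],[0,0,0]],[0.5,[-72,170,54],[0,0,0]],[0.5,[-72,170,54],[0,0,0]]]}}

```text
time_s: 23.05
tcp_pos: [0.4213, 0.1398, 0.0394]
eef_rot: [179.9, -0.1, -82.5]
contact_force: [-0.8, 0.5, -1.1]
gripper_width: 0.044
gripper_force: 0.0
```

```bash
python3 -c "
from h import *
delta([(.4222,.1405,-.004,-82.5)])
from plant import r
c=r.get_calibration('wrist');p,d=r.capture('wrist');W=cloud(d,c)
m=(abs(W[...,0]-.422)<.014)&(abs(W[...,1]-.1405)<.016)&(W[...,2]>.004)&(W[...,2]<.06)
for a,b in((.004,.03),(.03,.042),(.042,.06)):
  q=W[m&(W[...,2]>a)&(W[...,2]<b)];print(a,len(q),(q.min(0)*1000).round(1),(q.max(0)*1000).round(1)) if len(q) else 0"
```

```text
at [421.3 139.8  39.4] [ 1.799e+02 -1.000e-01 -8.250e+01] w 0.044 t 23.05
(0.4222, 0.1405, -0.004, -82.5) -> [-0.7, -1.1, 43.4] [0.002, -0.002, -0.001]
0.004 298 [413.8 131.    4.2] [430.9 142.8  28.2]
0.03 300 [414.5 132.5  30.4] [429.7 146.   42. ]
0.042 118 [418.5 136.3  42.3] [425.7 142.7  48.6]
```

>>> {"api": "carry_out", "payload": {"deltas": [[0.5,[0,-1,15],[0,0,0]],[0.5,[0,-1,30],[0,0,0]],[0.5,[0,-1,40],[0,0,0]],[0.5,[0,-1,43],[0,0,0]],[0.5,[0,-1,43],[0,0,0]],[0.3,[0,-1,43],[0,0,0]],[0.1,[0,-1,43],[0,0,0]],[0,[0,-1,43],[0,0,0]],[0,[0,-1,43],[0,0,0]],[0,[0,-1,43],[0,0,0]],[0,[0,-1,43],[0,0,0]],[0,[0,-1,43],[0,0,0]]], "squeeze": 10}}

```text
time_s: 24.3
tcp_pos: [0.4227, 0.1405, -0.0032]
eef_rot: [-180.0, 0.0, -82.5]
contact_force: [-0.4, 0.7, 2.9]
gripper_width: 0.0165
gripper_force: 10.0
```

```bash
python3 -c "
from h import *
delta([(.4222,.1405,.1,-82.5),(.5935,.1364,.1,-82.5),(.5935,.1364,.004,-82.5)])"
```

```text
at [422.7 140.5  -3.2] [-180.     0.   -82.5] w 0.0165 t 24.3
(0.4222, 0.1405, 0.1, -82.5) -> [-0.1, 0.4, -103.2] [-0.0, 0.0, -0.001]
(0.5935, 0.1364, 0.1, -82.5) -> [26.2, -168.9, -103.2] [-0.0, 0.0, -0.001]
(0.5935, 0.1364, 0.004, -82.5) -> [26.3, -168.8, -7.2] [-0.0, 0.0, -0.001]
```

>>> {"api": "carry_out", "payload": {"deltas": [[0,[0,0,-40],[0,0,0]],[0,[0,0,-80],[0,0,0]],[0,[6,-42,-80],[0,0,0]],[0,[13,-84,-80],[0,0,0]],[0,[19,-126,-80],[0,0,0]],[0,[26,-169,-80],[0,0,0]],[0,[26,-169,-80],[0,0,0]],[0,[26,-169,-55],[0,0,0]],[0,[26,-169,-45],[0,0,0]],[0,[26,-169,-45],[0,0,0]],[0,[26,-169,-45],[0,0,0]]]}}

```text
time_s: 25.4
tcp_pos: [0.5933, 0.1365, 0.0419]
eef_rot: [180.0, -0.0, -82.5]
contact_force: [0.1, -0.1, 0.9]
gripper_width: 0.0166
gripper_force: 10.0
```

```bash
python3 -c "
from h import *
delta([(.5935,.1364,.0045,-82.5)])"
```

```text
at [593.3 136.5  41.9] [180.   -0.  -82.5] w 0.0166 t 25.4
(0.5935, 0.1364, 0.0045, -82.5) -> [0.1, -0.2, 37.4] [0.0, -0.0, -0.0]
```

>>> {"api": "carry_out", "payload": {"deltas": [[0,[0,0,15],[0,0,0]],[0,[0,0,28],[0,0,0]],[0,[0,0,35],[0,0,0]],[0,[0,0,37],[0,0,0]],[0,[0,0,37],[0,0,0]],[0,[0,0,37],[0,0,0]]]}}

```text
time_s: 26.0
tcp_pos: [0.5938, 0.1367, 0.0051]
eef_rot: [-180.0, 0.0, -82.5]
contact_force: [0.4, 0.1, -0.3]
gripper_width: 0.0165
gripper_force: 10.0
```

>>> {"api": "carry_out", "payload": {"deltas": [[0.1,[0,0,0],[0,0,0]],[0.2,[0,0,0],[0,0,0]],[0.3,[0,0,0],[0,0,0]],[0.4,[0,0,0],[0,0,0]],[0.4,[0,0,0],[0,0,0]],[0.4,[0,0,-10],[0,0,0]],[0.4,[0,0,-30],[0,0,0]],[0.4,[0,0,-60],[0,0,0]],[0.4,[0,0,-90],[0,0,0]],[0.4,[0,0,-120],[0,0,0]],[0.4,[0,0,-150],[0,0,0]],[0.4,[0,0,-150],[0,0,0]]]}}

```text
time_s: 27.2
tcp_pos: [0.5961, 0.1374, 0.1605]
eef_rot: [-179.5, 0.1, -82.5]
contact_force: [-0.8, -0.2, 0.9]
gripper_width: 0.0349
gripper_force: 0.0
```

```bash
python3 -c "
from h import *
delta([(.4452,-.014,.155,-79.2),(.4452,-.014,.09,-79.2)])
from plant import r
p,d=r.capture('top')
cv2.imwrite('pics/t2.png',cv2.resize(p[130:260,140:420,::-1],(784,364),interpolation=cv2.INTER_CUBIC))"
```

```text
at [596.1 137.4 160.5] [-1.795e+02  1.000e-01 -8.250e+01] w 0.0349 t 27.2
(0.4452, -0.014, 0.155, -79.2) -> [130.5, 169.4, 3.8] [-0.008, 0.002, -0.058]
(0.4452, -0.014, 0.09, -79.2) -> [130.6, 170.0, 68.8] [-0.008, 0.002, -0.058]
```

View pics/t2.png

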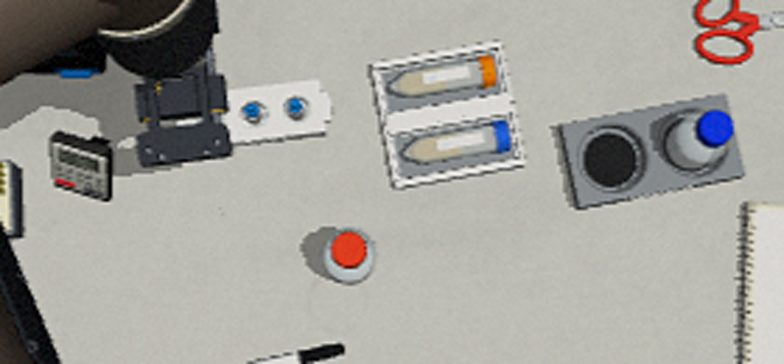

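Both tubes lie in their bays (440,80 and 455,145), and the vials in the left cells look upright. The bottle, at (350,255), is next.

>>> {"api": "carry_out", "payload": {"deltas": [[0.8,[26,34,0],[0,0,-0.01]],[0.8,[52,68,0],[0,0,-0.02]],[0.8,[78,102,0],[0,0,-0.03]],[0.8,[104,136,0],[0,0,-0.045]],[0.8,[130,170,0],[0,0,-0.058]],[0.8,[130,170,0],[0,0,-0.058]],[0.8,[130,170,20],[0,0,-0.058]],[0.8,[130,170,40],[0,0,-0.058]],[0.8,[130,170,40],[0,0,-0.058]],[0.8,[130,170,40],[0,0,-0.058]]]}}

```text
time_s: 28.25
tcp_pos: [0.4416, -0.0146, 0.1146]
eef_rot: [179.9, -0.0, -79.2]
contact_force: [0.3, 0.4, 1.0]
gripper_width: 0.0699
gripper_force: 0.0
```

```bash
python3 -c "
from h import *
delta([(.4452,-.014,.0525,-79.2)])
from plant import r
c=r.get_calibration('wrist');p,d=r.capture('wrist');W=cloud(d,c)
m=(abs(W[...,0]-.445)<.026)&(abs(W[...,1]+.014)<.035)
for a,b in((.01,.07),(.075,.1),(.1,.11)):
  q=W[m&(W[...,2]>a)&(W[...,2]<b)];print(a,len(q),(q.min(0)*1000).round(1),(q.max(0)*1000).round(1)) if len(q) else 0"
```

```text
at [441.6 -14.6 114.6] [179.9  -0.  -79.2] w 0.0699 t 28.25
(0.4452, -0.014, 0.0525, -79.2) -> [0.1, -3.7, 62.1] [0.001, -0.001, -0.0]
0.01 841 [419.1 -41.2  10.1] [471.   6.  70.]
0.075 883 [422.5 -36.1  75. ] [467.8  -3.4 100. ]
0.1 2007 [426.8 -31.7 100. ] [462.8   2.5 107.9]
```

>>> {"api": "carry_out", "payload": {"deltas": [[0.8,[0,-3,0],[0,0,0]],[0.8,[0,-3,20],[0,0,0]],[0.8,[0,-3,40],[0,0,0]],[0.8,[0,-3,56],[0,0,0]],[0.8,[0,-3,61],[0,0,0]],[0.8,[0,-3,61],[0,0,0]],[0.5,[0,-3,61],[0,0,0]],[0.2,[0,-3,61],[0,0,0]],[0,[0,-3,61],[0,0,0]],[0,[0,-3,61],[0,0,0]],[0,[0,-3,61],[0,0,0]],[0,[0,-3,61],[0,0,0]]], "squeeze": 30}}

```text
time_s: 29.5
tcp_pos: [0.4449, -0.0138, 0.0538]
eef_rot: [-180.0, 0.0, -79.2]
contact_force: [0.4, -0.1, 1.8]
gripper_width: 0.0358
gripper_force: 30.0
```

```bash
python3 -c "
from h import *
delta([(.4452,-.014,.12,-79.2),(.5545,-.2949,.12,-79.2)])"
```

```text
at [444.9 -13.8  53.8] [-180.     0.   -79.2] w 0.0358 t 29.5
(0.4452, -0.014, 0.12, -79.2) -> [0.2, -0.3, -66.2] [-0.0, 0.0, -0.0]
(0.5545, -0.2949, 0.12, -79.2) -> [296.6, -55.1, -66.1] [-0.0, 0.0, -0.0]
```

>>> {"api": "carry_out", "payload": {"deltas": [[0,[0,0,-35],[0,0,0]],[0,[0,0,-70],[0,0,0]],[0,[30,-6,-70],[0,0,0]],[0,[65,-12,-70],[0,0,0]],[0,[100,-19,-70],[0,0,0]],[0,[135,-25,-70],[0,0,0]],[0,[170,-32,-70],[0,0,0]],[0,[205,-38,-70],[0,0,0]],[0,[235,-44,-70],[0,0,0]],[0,[260,-48,-70],[0,0,0]],[0,[260,-48,-70],[0,0,0]],[0,[260,-48,-70],[0,0,0]]]}}

```text
time_s: 30.7
tcp_pos: [0.5397, -0.2606, 0.1227]
eef_rot: [179.9, 0.1, -79.3]
contact_force: [0.3, -0.2, -1.4]
gripper_width: 0.0354
gripper_force: 30.0
```

```bash
python3 -c "
from h import *
delta([(.5545,-.2949,.12,-79.2)])
from plant import r
c=r.get_calibration('wrist');p,d=r.capture('wrist');W=cloud(d,c)
for a,y in((10.8,.045),(10.8,-.045)):
  for z,rad in((.022,.039),):
    o=np.array([.5627,-.3391]);t=np.linspace(0,6.283,60);a_=np.radians(a)
    X=np.r_[o+y*np.array([-np.sin(a_),np.cos(a_)]),z];R=X+rad*np.stack([np.cos(t),np.sin(t),0*t],-1)
    cv2.polylines(p,[np.int32(proj(R,c))],True,(255,0,255));print(X)
m=(W[...,2]>.017)&(W[...,2]<.026)&(abs(W[...,0]-.56)<.1)&(W[...,1]<-.2)&(W[...,1]>-.5)
q=W[m];print(len(q),cv2.minAreaRect((q[:,:2]*1000).astype(np.float32)))
cv2.imwrite('pics/m9.png',p[...,::-1])"
```

```text
at [ 539.7 -260.6  122.7] [ 1.799e+02  1.000e-01 -7.930e+01] w 0.0354 t 30.7
(0.5545, -0.2949, 0.12, -79.2) -> [36.5, -8.1, 2.6] [0.002, 0.001, -0.002]
[ 0.55426784 -0.29489707  0.022     ]
[ 0.57113216 -0.38330293  0.022     ]
9575 ((563.1336669921875, -340.09405517578125), (92.89930725097656, 184.01100158691406), 11.283280372619629)
```

View pics/m9.png

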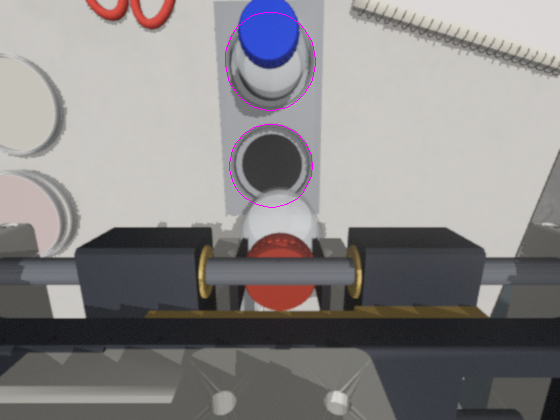

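The whole stand is in view; the projected circle matches the free place at (271,165), whose centre is (554.4, -296.0) mm.

```bash
python3 -c "
from h import *
delta([(.5544,-.296,.12,-79.2),(.5544,-.296,.0615,-79.2)])"
```

```text
at [ 539.7 -260.   123. ] [179.9   0.  -79.3] w 0.0355 t 30.75
(0.5544, -0.296, 0.12, -79.2) -> [38.1, -7.7, 2.9] [0.001, 0.001, -0.001]
(0.5544, -0.296, 0.0615, -79.2) -> [38.1, -7.8, 61.4] [0.001, 0.001, -0.001]
```

>>> {"api": "carry_out", "payload": {"deltas": [[0,[13,-3,0],[0,0,0]],[0,[26,-5,0],[0,0,0]],[0,[37,-8,0],[0,0,0]],[0,[37,-8,0],[0,0,0]],[0,[37,-8,15],[0,0,0]],[0,[37,-8,30],[0,0,0]],[0,[37,-8,30],[0,0,0]],[0,[37,-8,30],[0,0,0]]]}}

```text
time_s: 31.55
tcp_pos: [0.5552, -0.2953, 0.0937]
eef_rot: [180.0, 0.0, -79.2]
contact_force: [-0.0, 0.0, -0.8]
gripper_width: 0.0352
gripper_force: 30.0
```

```bash
python3 -c "
from h import *
delta([(.5544,-.296,.0615,-79.2)])"
```

```text
at [ 555.2 -295.3   93.7] [180.    0.  -79.2] w 0.0352 t 31.55
(0.5544, -0.296, 0.0615, -79.2) -> [0.6, 0.9, 32.2] [0.001, 0.0, -0.0]
```

>>> {"api": "carry_out", "payload": {"deltas": [[0,[1,1,12],[0,0,0]],[0,[1,1,22],[0,0,0]],[0,[1,1,29],[0,0,0]],[0,[1,1,32],[0,0,0]],[0,[1,1,32],[0,0,0]],[0,[1,1,32],[0,0,0]]]}}

```text
time_s: 32.15
tcp_pos: [0.5545, -0.2963, 0.0616]
eef_rot: [-180.0, -0.0, -79.2]
contact_force: [-0.3, -0.4, -1.0]
gripper_width: 0.0351
gripper_force: 30.0
```

>>> {"api": "carry_out", "payload": {"deltas": [[0.45,[0,0,0],[0,0,0]],[0.55,[0,0,0],[0,0,0]],[0.65,[0,0,0],[0,0,0]],[0.75,[0,0,0],[0,0,0]],[0.75,[0,0,0],[0,0,0]],[0.75,[0,0,-10],[0,0,0]],[0.75,[0,0,-30],[0,0,0]],[0.75,[0,0,-60],[0,0,0]],[0.75,[0,0,-100],[0,0,0]],[0.75,[0,0,-140],[0,0,0]],[0.75,[0,0,-160],[0,0,0]],[0.75,[0,0,-160],[0,0,0]]]}}

```text
time_s: 33.35
tcp_pos: [0.5563, -0.2971, 0.2268]
eef_rot: [-179.6, -0.2, -79.2]
contact_force: [-0.4, -0.2, 0.6]
gripper_width: 0.0654
gripper_force: 0.0
```

```bash
python3 -c "
from h import *
delta([(.45,0,.25,-79.2)])"
```

```text
at [ 556.3 -297.1  226.8] [-179.6   -0.2  -79.2] w 0.0654 t 33.35
(0.45, 0, 0.25, -79.2) -> [-311.7, 48.6, -24.7] [-0.007, -0.004, -0.0]
```

>>> {"api": "carry_out", "payload": {"deltas": [[0.75,[-45,7,-15],[0,0,0]],[0.75,[-90,14,-30],[0,0,0]],[0.75,[-135,21,-50],[0,0,0]],[0.75,[-180,28,-70],[0,0,0]],[0.75,[-225,35,-90],[0,0,0]],[0.75,[-270,42,-110],[0,0,0]],[0.75,[-315,49,-130],[0,0,0]],[0.75,[-360,49,-150],[0,0,0]],[0.75,[-400,49,-160],[0,0,0]],[0.75,[-440,49,-160],[0,0,0]],[0.75,[-440,49,-160],[0,0,0]],[0.75,[-440,49,-160],[0,0,0]]]}}

```text
time_s: 34.55
tcp_pos: [0.4235, 0.1274, 0.3814]
eef_rot: [180.0, -0.0, -79.1]
contact_force: [0.6, -0.3, -0.4]
gripper_width: 0.0658
gripper_force: 0.0
```

```bash
python3 -c "
from h import *
from plant import r
print(r.get_state()['tcp_pos'])
c=r.get_calibration('wrist');p,d=r.capture('wrist');q,_=r.capture('top')
o=np.zeros((600,800,3),np.uint8);o[:300,:400]=cv2.resize(p,(400,300));a=cv2.resize(q[135:235,190:420],(690,300),interpolation=cv2.INTER_CUBIC);o[300:,:690]=a
s,_=r.capture('scene');o[:300,400:]=cv2.resize(s[80:300,170:450],(400,300))
cv2.imwrite('pics/f.png',o[...,::-1])
from seg import comps;comps(p,d,c)"
```

```text
[0.4235236  0.12737445 0.381393  ]
4444 z97 0.040 rect [596.8 -86. ] [140.1  76.9] 10.6 topc [597.8 -93.5  37.6] circ [598.  -96.3] 51.1 px [201.  25.]
3262 z97 0.044 rect [599.6  90.8] [ 59.5 168.3] 7.6 topc [597.8  89.   45.9] circ [598.9  91.2] 53.0 px [187. 130.]
576 z97 0.016 rect [335.9  59.6] [ 13.5 141.3] 13.2 topc [336.3  58.4  12.9] circ [336.3  60.5] 69.5 px [334. 144.]
1640 z97 0.125 rect [691.8 253.3] [ 21.6 114.8] 78.0 topc [714.4 249.6 123.9] circ [716. 252.] 33.0 px [112. 216.]
679 z97 0.071 rect [540.7 255.4] [69.9 52.7] 9.2 topc [551.6 251.9  68.5] circ [555.8 259.3] 30.2 px [206. 229.]
709 z97 0.066 rect [494.9 395.8] [72.4 80.2] 4.8 topc [488.8 384.4  63.6] circ [498.6 392.5] 45.5 px [223. 299.]
405 z97 0.034 rect [353.3 405.6] [28.8 82.9] 86.5 topc [368.4 394.9  32.5] circ [359.9 397.3] 34.7 px [285. 305.]
```

View pics/f.png

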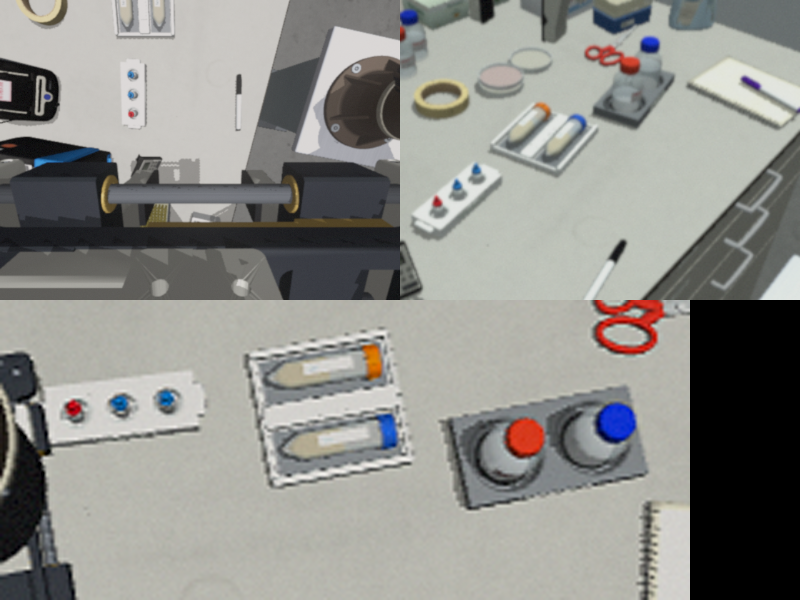

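All pieces are where they belong: three vials upright, both tubes in their bays with tops at about 42 mm, and both bottles upright in the stand. I'm handing the job in.

```bash
python3 -c "
from plant import r
print(r.close_job())"
```

```text
the job is handed in; nothing more can be done
None
```

I sorted every piece into its rack and handed the job in at about 35 s; the last pictures showed both tubes in their bays and all vials and bottles standing upright, but the hand-in gave no verdict.

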